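# Sort a sealed anvil-cap tin by weight and bed it in its nest

### The arm

A 7-joint arm with a two-finger parallel gripper is mounted at the origin on the work surface. World frame = base frame: x ahead of the robot, y to its left, z up, the work surface at z = 0. Lengths are in mm, angles in rad, forces in N, time in s.
With the tool pointing down it reaches from about 425 to 950 mm from the base axis. Payload 4.7 kg.
Tool frame: the origin (TCP) lies at the very end of the fingers, on their centre line; the grasp point (between the pads) lies 19 mm behind it; x points along the fingers, y is the direction in which the jaws open and shut, and the axes are right-handed (so a half turn about x gives the same grasp; the last joint's range is limited). The gripper opens to 87 mm and grips with 3 to 60 N. Pads are 19 mm wide; open, the fingers measure 117 mm over their backs; the gripper's body (75 mm by 190 mm) begins 51 mm behind the grasp point.
Start: joints at [1.245, 0.469, -0.049, 1.532, 0.024, 1.141, -0.082], TCP at [197.459, -645.492, 222.573] pointing down, gripper open.
Joint ranges: [-2.59, 2.59], [-0.33, 1.99], [-1.39, 1.29], [0.1, 2.45], [-1.04, 4.18], [0.21, 1.99], [-2.66, 2.66]. Speed limits (rad/s): [2.57, 2.57, 3.14, 3.14, 3.14, 3.14, 3.14].

### API

Orientations are given as a rotation vector (axis times angle).
In Python, from rig import r, optics, order gives the robot as it stands.
- The arm moves only by the tool move_arm, never from a script. Its argument "increments" is a list that holds one entry, the list of rows, each a list of 7 numbers: the shift along the tool's x, y, z scaled (see below), then the turn, a rotation vector about the tool's x, y, z scaled (see below), then the closure, from 0 (fully open) to 1 (shut). A call has 1 to 8 rows; each row is the pose to reach, as a shift and turn from the pose commanded when the call began, along the tool's axes at that moment, turning the shorter way round; what a row does not reach only later rows make up. The controller multiplies each number of a shift by 500 mm and each number of a turn by pi rad. A row lasts 1/10 s, in which the tool goes at most 50 mm and 8.59 degrees, less where a joint would pass 70% of its speed; a pose out of reach is approached as far as the arm can. A call with a number of a shift or a turn outside -1 to 1 is refused whole. A call with a gripper value outside its range is refused whole. The fingers move at their own pace and stop on an object; "squeeze" is the grip in N (left out, the last holds). Time passes only in rows, so rows that repeat a pose let the fingers close. It gives the time, the measured TCP pose, the force and the opening at its end, in the units of the state.
- r.state(): the state, without advancing time (a new reading comes with each control period).
- optics.snapshot(name): name is "scene" or "side" or "wrist"; returns (picture, depth): 384x512x3 uint8, red, green, blue; 384x512 float32, mm along the optical axis (not along the pixel's ray), 0 where there is no reading.
- optics.calibration(name): a dict with "K" (3x3 intrinsics, pixels), "origin" and "rotation" of the camera in the world. Camera axes: x right, y up, looking along -z (the intrinsics and any distortion apply to the point x, -y, -z); pixel columns grow to the right and rows downward; lengths in mm; the calibration is good to about 2 mm. The wrist camera is an equidistant fisheye: a pixel r from the principal point sees the ray r / f radians off the axis. A picture is of the moment at which its call begins: read the wrist's pose just before it. calibration takes no time and is no camera call; for the wrist camera it gives the pose at the moment of the call.
- order.finish_job(): hands the job in, once; it reports no verdict.
The state is a dict: "t": time; "joints": joint angles; "joint_velocities": joint speeds; "joint_torque": joint torques, N m; "ee_pos": TCP position; "tool_rot": TCP orientation; "contact_force": force on the tool from outside, world axes, zero at the start; "torque": the same for the moment, N m; "gripper_width": opening from 0.0 (shut) to 1.0 (fully open).
Only numpy, scipy, OpenCV 4.12 (cv2) and the standard library are available. Lean on these libraries where they do the work, as an engineer would, in place of code of your own. Each camera call takes 0.05 s, during which the arm holds its last target. There are 200 camera calls.

### The job

The sealed round tin in the drawer is either full or nearly empty, which only its weight tells: lift it just clear of the drawer floor (a few millimetres, no more than 20) and hold it still there for a second to feel the load. If it is full (over 250 g) stand it in the square nest on the brass turntable, if nearly empty in the round nest, and press it straight down onto the nest's spring pad with about 11 N for a second, never reaching 25 N. Then let go, leaving it standing in the nest and everything else in the drawer where it lay.

Things in the scene. Friction and masses are not known exactly. Their poses are not given: they have to be found in the camera images.
- tin_center (a point): Centre (half-way up, on the axis) of the loose sealed plain steel tin: an upright closed cylinder, 52 mm in diameter, 50 mm tall (flat lid, slightly bevelled foot), standing on the drawer floor at the start; z is its axis, pointing up. It weighs about 80 to 100 g when nearly empty and about 360 to 480 g when full; it looks the same either way. Grip it across the diameter within its upper 30 mm, since its lowest 14 mm can sink into a nest.
- turntable: Locked (fixed) brass disc, 250 mm in diameter, 12 mm thick, lying on the drawer floor; its origin is the centre of its underside, z up. It may be turned any way round. On it stand, at its own +y, the square nest; at its own -y, the round nest (each 65 mm from the centre); and at its own +x, 85 mm out, a black cast iron micrometer holder (50 x 60 mm foot, its top 104 mm above the work surface).
- nest_square (a point): Centre of the mouth (at rim height, 20 mm above the brass disc and 40 mm above the work surface) of the nest with the square outline: a dark steel block 78 x 78 x 20 mm with a round hole 57 mm in diameter (for full tins). In the hole lies a flat round rubber pad on a spring (5 N per mm, up to 8 mm); the unloaded pad's top is 4 to 14 mm below the rim, set differently each time and not reported, so it must be felt for.
- nest_round (a point): Centre of the mouth (at rim height, 20 mm above the brass disc and 40 mm above the work surface) of the nest with the round outline: a dark steel ring 74 mm across, 57 mm inside, 20 mm high (for nearly empty tins). It has the same kind of spring pad, also 4 to 14 mm below the rim, set independently and not reported.
- drawer: Fixed toolbox drawer: cast aluminium floor 540 x 920 mm, whose top lies 8 mm above the work surface, with sheet walls standing 50 mm above the work surface. Origin under its centre.
- cap_tin: Bystander: wide round steel tin, 76 mm in diameter, 56 mm tall, topped with orange caps; origin at the centre of its underside.
- micrometer: Bystander: green-framed ball micrometer lying flat, about 150 x 45 mm, 16 mm high; long axis along its x; origin on its underside.
- hook_rule: Bystander: chrome hook rule lying flat, 156 x 34 mm, up to 8 mm high; long axis along its x; origin on its underside.
- angle_plate: Bystander: dull steel angle plate, 60 x 50 mm, 61 mm high; origin at the centre of its underside.

How it is judged:
By the outcome, as a careful person would: the job done as asked, in the order asked, and still so for the second after the job is handed in, with the robot touching nothing.
It also fails if it takes over 43 s, if anything falls off the work surface, if the arm or the gripper's body presses on something with over 40 N, if the wrist force passes 120 N, or if a joint passes its speed limit or range.

## Working session

There is one attempt and no reset: what is moved stays moved. The work goes in short steps, Python scripts to look and compute and a tool call to move; the robot and the scene stay as the last step left them, time stands still between calls to the robot, and variables do not carry over. Pictures are saved under pics/ and viewed, about 8 in all and at most 12, crops included, and the job is handed in when it is done.

Besides the shell and the picture viewer there is one more tool, called after ">>>" as name(argument=value, ...) on one line, values as JSON. move_arm: Moves the arm, as the interface text tells. Its arguments: {"type":"object","properties":{"increments":{"type":"array"},"squeeze":{"type":"number"}},"required":["increments"]}

```bash
mkdir -p pics; ls
python3 - <<'E'
from rig import r,optics
import cv2,numpy as np
s=r.state();print({k:np.round(v,3).tolist() for k,v in s.items()})
for n in ["scene","side"]:
    c=optics.calibration(n);print(n,{k:np.round(v,3).tolist() if not isinstance(v,str) else v for k,v in c.items()})
    p,d=optics.snapshot(n);np.savez(f'{n}.npz',p=p,d=d)
    cv2.imwrite(f'pics/{n}0.png',p[:,:,::-1])
    print((d>0).mean())
print(optics.calibration("wrist"))
E
```

```text
pics
{'t': 0.0, 'joints': [1.245, 0.469, -0.049, 1.534, 0.024, 1.141, -0.082], 'joint_velocities': [0.001, -0.002, 0.0, 0.001, 0.001, 0.001, 0.001], 'joint_torque': [0.001, -50.797, -0.081, -23.615, -0.062, 0.038, 0.0], 'ee_pos': [197.268, -644.902, 221.497], 'tool_rot': [2.062, 0.31, -2.063], 'contact_force': [-1.238, -0.357, 0.058], 'torque': [0.028, 0.019, 0.018], 'gripper_width': 1.001}
scene {'K': [[398.92, 0.0, 251.034], [0.0, 398.92, 190.726], [0.0, 0.0, 1.0]], 'origin': [873.947, 616.712, 808.814], 'rotation': [0.223, 0.983, 2.481]}
0.9960479736328125
side {'K': [[441.843, 0.0, 263.101], [0.0, 441.843, 187.936], [0.0, 0.0, 1.0]], 'origin': [451.961, 921.109, 832.378], 'rotation': [0.088, -1.271, -2.768]}
0.9960784912109375
{'K': array([[297.31863964,   0.        , 252.87231259],
       [  0.        , 297.31863964, 191.23514469],
       [  0.        ,   0.        ,   1.        ]]), 'origin': array([ 271.46114525, -623.75041649,  384.18690982]), 'rotation': array([-0.24002317,  0.1807744 , -1.26396042])}
```

View pics/scene0.png

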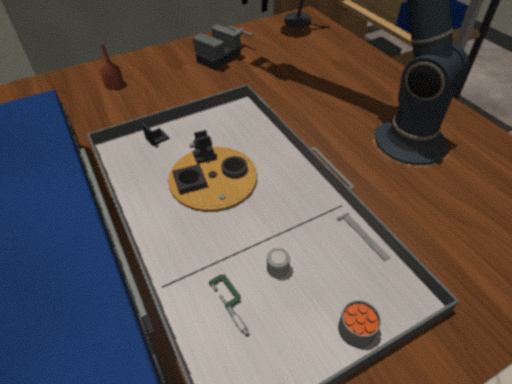

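View pics/side0.png

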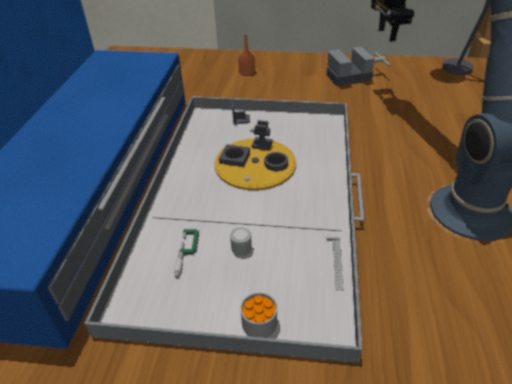

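Scene view: tin at (278,262), square nest (190,178), round nest (234,167), holder (203,147). Side view: tin (241,240), square (236,155), round (276,161), holder (262,135). There is a dark line across the drawer between the tin and the turntable, and its height needs checking.

```bash
cat > h.py <<'E'
import numpy as np,cv2
from scipy.spatial.transform import Rotation as R
def cast(c,uv,z):
    """pixel(s) -> world points on plane z (pinhole)"""
    uv=np.atleast_2d(uv).astype(float);K=c['K']
    d=np.c_[(uv[:,0]-K[0,2])/K[0,0],-(uv[:,1]-K[1,2])/K[1,1],-np.ones(len(uv))]
    d=R.from_rotvec(c['rotation']).apply(d);o=np.array(c['origin'])
    return o+d*((z-o[2])/d[:,2])[:,None]
def cloud(c,dep):
    v,u=np.mgrid[:dep.shape[0],:dep.shape[1]];K=c['K']
    p=np.stack([(u-K[0,2])/K[0,0]*dep,-(v-K[1,2])/K[1,1]*dep,-dep],-1)
    return (R.from_rotvec(c['rotation']).apply(p.reshape(-1,3))+c['origin']).reshape(*dep.shape,3)
E
python3 - <<'E'
from h import *
from rig import optics
px={'scene':dict(tin=(278,262),sq=(190,178),rd=(234,167),hold=(203,147),line=(250,247),line2=(200,270)),'side':dict(tin=(241,240),sq=(236,155),rd=(276,161),hold=(262,135),line=(290,227),line2=(190,220))}
for n in px:
    f=np.load(n+'.npz');c=optics.calibration(n);W=cloud(c,f['d']);hsv=cv2.cvtColor(f['p'],cv2.COLOR_RGB2HSV)
    for k,(u,v) in px[n].items():
        print(n,k,W[v,u].round(),'maxz near',W[v-4:v+5,u-4:u+5,2].max().round(1))
    X,Y,Z=np.moveaxis(W,-1,0)
    # tin top
    t=cast(c,px[n]['tin'],58)[0]
    near=np.hypot(X-t[0],Y-t[1])<60
    m=near&(abs(Z-58)<5);P=W[m];
    print(' tin top',m.sum(),P.mean(0).round(1),np.ptp(P,axis=0).round(1), cv2.minEnclosingCircle(P[:,:2].astype(np.float32)))
    b=cv2.inRange(hsv,(12,120,90),(30,255,255))>0
    m=b&(abs(Z-20)<6);cs=W[m];h=cv2.convexHull(cs[:,:2].astype(np.float32));print(' disc',m.sum(),cv2.fitEllipse(h))
    dc=np.array(cv2.fitEllipse(h)[0])
    near=np.hypot(X-dc[0],Y-dc[1])<125
    m=near&(abs(Z-40)<4);P=W[m]
    # split into components in image
    nl,L,st,ce=cv2.connectedComponentsWithStats(m.astype(np.uint8))
    for i in range(1,nl):
        if st[i,4]>30:
            Q=W[L==i];print('  comp',st[i].tolist(),cv2.minAreaRect(Q[:,:2].astype(np.float32)),cv2.minEnclosingCircle(Q[:,:2].astype(np.float32)))
    m=near&(Z>60);P=W[m];print('  holder',P.mean(0).round(),P.max(0).round(),P.min(0).round())
E
```

```text
scene tin [605. 212.  58.] maxz near 808.8
scene sq [ 667. -157.   27.] maxz near 30.4
scene rd [ 541. -135.   28.] maxz near 41.8
scene hold [ 597. -217.   65.] maxz near 808.8
scene line [625. 118.  12.] maxz near 12.2
scene line2 [757. 120.  13.] maxz near 13.2
 tin top 373 [598.2 202.4  58.5] [50.5 51.8  9.2] ((597.6613159179688, 200.2544403076172), 26.72202491760254)
 disc 2775 ((606.3860473632812, -140.62313842773438), (244.27743530273438, 246.7681427001953), 168.95245361328125)
  comp [222, 156, 26, 19, 191] ((541.01611328125, -131.4981689453125), (74.04058074951172, 70.4895248413086), 62.01024627685547) ((541.4944458007812, -132.45477294921875), 37.782470703125)
  comp [173, 164, 34, 27, 386] ((668.7086181640625, -152.0749969482422), (83.37968444824219, 77.99302673339844), 81.97084045410156) ((669.3907470703125, -152.11575317382812), 54.383460998535156)
  holder [ 597. -222.   88.] [ 629. -205.  107.] [ 568. -245.   62.]
side tin [592. 220.  60.] maxz near 63.5
side sq [ 664. -154.   29.] maxz near 44.9
side rd [ 539. -131.   33.] maxz near 43.9
side hold [ 591. -217.   65.] maxz near 832.4
side line [481. 117.  10.] maxz near 832.4
side line2 [746. 117.  10.] maxz near 13.0
 tin top 294 [595.4 203.3  59.2] [51.1 52.   9.9] ((595.7896728515625, 201.89540100097656), 26.786563873291016)
 disc 1996 ((327.70855712890625, -530.459716796875), (851.708984375, 1304.6419677734375), 122.06414031982422)
  comp [315, 103, 30, 5, 62] ((379.9764709472656, -462.0996398925781), (12.54910659790039, 101.32755279541016), 87.2630386352539) ((380.1452331542969, -458.56915283203125), 50.675010681152344)
  holder [ 210. -561.  314.] [ 217. -544.  338.] [ 204. -588.  295.]
```

```bash
cat >> h.py <<'E'
def plan(pos,rot,tpos,jaw):
    """target TCP (pointing down, jaw dir xy) as a row: shift/500, turn/pi in tool axes"""
    R0=R.from_rotvec(rot);y=np.r_[np.array(jaw)/np.linalg.norm(jaw),0];x=np.array([0,0,-1.])
    best=None
    for s in (1,-1):
        T=R.from_matrix(np.c_[x,s*y,np.cross(x,s*y)]);dr=(R0.inv()*T).as_rotvec()
        print('sign',s,'shift',(R0.inv().apply(np.array(tpos)-pos)/500).round(4),'turn',(dr/np.pi).round(4))
E
python3 - <<'E'
from h import *
from rig import r
s=r.state();print(R.from_rotvec(s['tool_rot']).as_matrix().round(3))
p=np.array(s['ee_pos'])
for t in ([480,-300,222],[597,202,180]): plan(p,s['tool_rot'],t,[.988,-.155])
E
```

```text
[[-0.001  0.293 -0.956]
 [ 0.002 -0.956 -0.293]
 [-1.    -0.002  0.   ]]
sign 1 shift [ 0.     -0.4944 -0.7426] turn [-3.56e-01 -3.00e-04  5.00e-04]
sign -1 shift [ 0.     -0.4944 -0.7426] turn [6.44e-01 6.00e-04 3.00e-04]
sign 1 shift [ 0.0855 -1.3858 -1.26  ] turn [-3.56e-01 -3.00e-04  5.00e-04]
sign -1 shift [ 0.0855 -1.3858 -1.26  ] turn [6.44e-01 6.00e-04 3.00e-04]
```

>>> move_arm(increments=[[[0,-0.4944,-0.7426,-0.356,0,0,0],[0,-0.4944,-0.7426,-0.356,0,0,0],[0,-0.4944,-0.7426,-0.356,0,0,0],[0,-0.4944,-0.7426,-0.356,0,0,0],[0,-0.4944,-0.7426,-0.356,0,0,0],[0,-0.4944,-0.7426,-0.356,0,0,0],[0,-0.4944,-0.7426,-0.356,0,0,0],[0,-0.4944,-0.7426,-0.356,0,0,0]]], squeeze=15)

```text
t: 0.9
ee_pos: [451.6, -334.4, 222.4]
tool_rot: [1.32, 1.134, -1.32]
contact_force: [1.1, -0.7, -0.2]
gripper_width: 0.996
```

Run:
```python
from h import *
from rig import r
s=r.state();print(s['t'],s['ee_pos'],s['joints'])
plan(np.array(s['ee_pos']),s['tool_rot'],[597,202,160],[.988,-.155])
```

```text
0.9 [ 451.64604571 -334.40530969  222.3605156 ] [ 0.89784942  0.31684616 -0.41933379  1.78780112  0.14543275  1.06762255
  0.27485309]
sign 1 shift [ 0.1247  0.1252 -1.1044] turn [ 0.0012 -0.      0.0001]
sign -1 shift [ 0.1247  0.1252 -1.1044] turn [-9.988e-01 -2.000e-04 -0.000e+00]
```

>>> move_arm(increments=[[[0,0.11,-0.85,0,0,0,0],[0,0.11,-0.85,0,0,0,0],[0,0.11,-0.85,0,0,0,0],[0,0.11,-0.85,0,0,0,0],[0,0.11,-0.85,0,0,0,0],[0,0.11,-0.85,0,0,0,0],[0,0.11,-0.85,0,0,0,0],[0,0.11,-0.85,0,0,0,0]]])

```text
t: 1.7
ee_pos: [563.2, 49.4, 222.3]
tool_rot: [1.323, 1.131, -1.324]
contact_force: [1.3, -0.1, -0.6]
gripper_width: 1.003
```

Run:
```python
from h import *
from rig import r
s=r.state();print(s['t'],s['ee_pos'],s['joints'])
plan(np.array(s['ee_pos']),s['tool_rot'],[597,202,160],[.988,-.155])
```

```text
1.7 [563.23112552  49.44895828 222.31771692] [ 0.30141571  0.34974989 -0.58914536  1.77293729  0.21751818  1.0845855
 -0.51825112]
sign 1 shift [ 0.1245  0.0193 -0.312 ] turn [-0.0001  0.0002  0.0001]
sign -1 shift [ 0.1245  0.0193 -0.312 ] turn [ 9.999e-01  1.000e-04 -3.000e-04]
```

>>> move_arm(increments=[[[0.12,0.018,-0.31,0,0,0,0],[0.12,0.018,-0.31,0,0,0,0],[0.12,0.018,-0.31,0,0,0,0],[0.12,0.018,-0.31,0,0,0,0],[0.12,0.018,-0.31,0,0,0,0],[0.12,0.018,-0.31,0,0,0,0]]])

```text
t: 2.3
ee_pos: [596.2, 198.2, 162.3]
tool_rot: [1.322, 1.13, -1.325]
contact_force: [0.7, 0.4, -0.8]
gripper_width: 0.998
```

Run:
```python
from h import *
from rig import r,optics
c=optics.calibration('wrist');p,d=optics.snapshot('wrist');np.savez('w1.npz',p=p,d=d,**c)
s=r.state();print(s['t'],s['ee_pos'],s['contact_force'])
cv2.imwrite('pics/w1.png',p[:,:,::-1])
```

```text
2.35 [596.58257246 197.27832423 162.69622899] [ 0.64274714 -0.96109202  0.82736225]
```

View pics/w1.png

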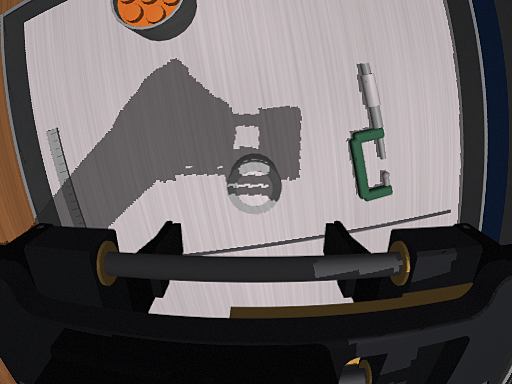

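Wrist view: the tin is at about (254,183), between the fingertips at (172,232) and (335,232). I'll measure its lid from the fisheye depth.

```bash
cat >> h.py <<'E'
def fcloud(c,dep):
    v,u=np.mgrid[:dep.shape[0],:dep.shape[1]];K=c['K']
    x=(u-K[0,2])/K[0,0];y=(v-K[1,2])/K[1,1];th=np.hypot(x,y)+1e-9;k=np.tan(th)/th
    p=np.stack([x*k*dep,-y*k*dep,-dep],-1)
    return (R.from_rotvec(c['rotation']).apply(p.reshape(-1,3))+c['origin']).reshape(*dep.shape,3)
E
python3 - <<'E'
from h import *
f=np.load('w1.npz');W=fcloud(f,f['d']);X,Y,Z=np.moveaxis(W,-1,0)
m=np.zeros(X.shape,bool);m[130:225,215:295]=1
for lo,hi in((54,64),(56,62)):
    P=W[m&(Z>lo)&(Z<hi)];print(len(P),P.mean(0).round(1),np.ptp(P,axis=0).round(1),cv2.minEnclosingCircle(P[:,:2].astype(np.float32)))
print(np.histogram(Z[m],range(0,80,4)))
for k in ('scene','side'):pass
E
```

```text
2276 [598.7 200.4  58.6] [50.6 51.1  6.9] ((598.5595703125, 199.5215301513672), 25.838138580322266)
2239 [598.6 200.1  58.6] [50.6 50.9  4.6] ((598.318359375, 199.34521484375), 25.71556854248047)
(array([   0, 1533, 3440,   23,   27,   24,   24,   31,   25,   30,   25,
          9,   81,   64, 2163,   76,    0,    0,    0]), array([ 0,  4,  8, 12, 16, 20, 24, 28, 32, 36, 40, 44, 48, 52, 56, 60, 64,
       68, 72, 76]))
```

>>> move_arm(increments=[[[0.1,0.003,-0.005,0,0,0,0],[0.2,0.003,-0.005,0,0,0,0],[0.24,0.003,-0.005,0,0,0,0],[0.267,0.003,-0.005,0,0,0,0],[0.267,0.003,-0.005,0,0,0,0],[0.267,0.003,-0.005,0,0,0,0]]])

```text
t: 2.95
ee_pos: [599.3, 201.4, 30.6]
tool_rot: [1.326, 1.129, -1.322]
contact_force: [-0.2, -0.0, 0.9]
gripper_width: 1.0
```

>>> move_arm(increments=[[[0,0,0,0,0,0,1],[0,0,0,0,0,0,1],[0,0,0,0,0,0,1],[0,0,0,0,0,0,1],[0,0,0,0,0,0,1],[0,0,0,0,0,0,1],[0,0,0,0,0,0,1],[0,0,0,0,0,0,1]]], squeeze=35)

```text
t: 3.75
ee_pos: [597.9, 201.8, 29.2]
tool_rot: [1.323, 1.132, -1.323]
contact_force: [-1.1, -0.9, 2.7]
gripper_width: 0.593
```

Run:
```python
from rig import r,optics
import numpy as np
F=[]
for i in range(4): optics.snapshot('side');F.append(r.state()['contact_force'])
s=r.state();print(s['t'],s['ee_pos'],s['gripper_width']*87,np.round(F,2),np.mean(F,0))
```

```text
3.95 [597.93223003 201.82572429  29.18555634] 51.444852606487416 [[-1.4   0.24  2.18]
 [-1.93 -0.8   2.23]
 [-2.19 -0.78  2.82]
 [-0.72 -0.18  3.32]] [-1.56216879 -0.38032513  2.63795381]
```

>>> move_arm(increments=[[[-0.008,0,0,0,0,0,1],[-0.016,0,0,0,0,0,1],[-0.016,0,0,0,0,0,1],[-0.016,0,0,0,0,0,1],[-0.016,0,0,0,0,0,1],[-0.016,0,0,0,0,0,1],[-0.016,0,0,0,0,0,1],[-0.016,0,0,0,0,0,1]]])

```text
t: 4.75
ee_pos: [598.0, 201.8, 37.0]
tool_rot: [1.323, 1.132, -1.323]
contact_force: [0.0, -0.2, -3.6]
gripper_width: 0.593
```

Run:
```python
from rig import r,optics
from h import *
F=[];T=[]
for i in range(20):
    c=optics.calibration('side');p,d=optics.snapshot('side');s=r.state();F.append(s['contact_force']);T.append(s['joint_torque'])
print(s['t'],s['ee_pos'],s['gripper_width']*87,np.mean(F,0).round(2),np.std(F,0).round(2)/20**.5)
cv2.imwrite('pics/lift.png',cv2.resize(p[150:300,150:350,::-1],(800,600)))
```

```text
5.75 [597.98811609 201.77695867  37.03839734] 51.346121441078296 [-0.27 -0.16 -4.1 ] [0.10285913 0.10733126 0.14087228]
```

View pics/lift.png

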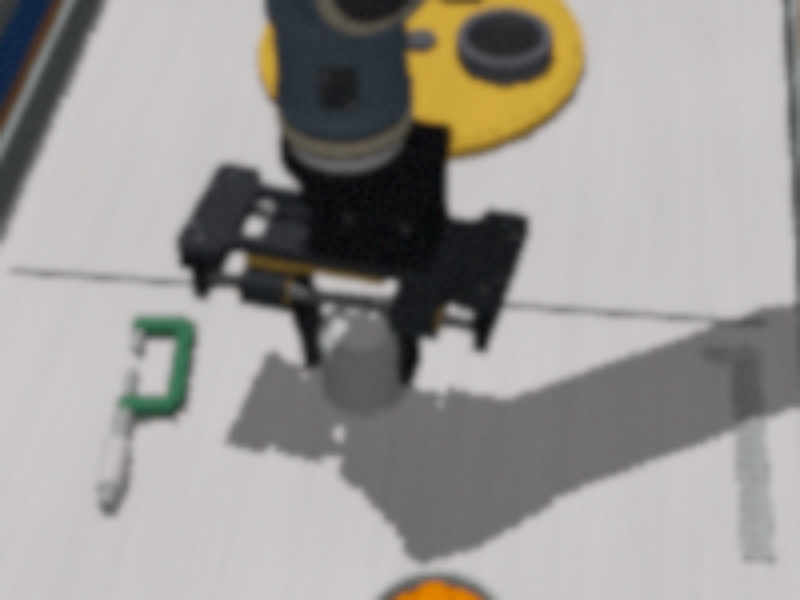

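The load is about 4.1 N (roughly 420 g), so the tin is full and goes in the square nest. The picture shows the tin clear of the floor, centred between the fingers at about (362,370). Next I raise it and move so the wrist camera sees the square nest unobstructed.

>>> move_arm(increments=[[[-0.1,0,0,0,0,0,1],[-0.2,0,0,0,0,0,1],[-0.3,0.03,0.08,0,0,0,1],[-0.306,0.06,0.17,0,0,0,1],[-0.306,0.09,0.26,0,0,0,1],[-0.306,0.12,0.35,0,0,0,1],[-0.306,0.15,0.44,0,0,0,1],[-0.306,0.18,0.53,0,0,0,1]]])

```text
t: 6.55
ee_pos: [645.7, -76.1, 190.2]
tool_rot: [1.323, 1.131, -1.323]
contact_force: [1.4, 0.3, -3.3]
gripper_width: 0.588
```

>>> move_arm(increments=[[[0,0.03,0.09,0,0,0,1],[0,0.06,0.18,0,0,0,1],[0,0.09,0.24,0,0,0,1],[0,0.09,0.266,0,0,0,1],[0,0.09,0.266,0,0,0,1],[0,0.09,0.266,0,0,0,1],[0,0.09,0.266,0,0,0,1]]])

```text
t: 7.25
ee_pos: [669.9, -208.9, 190.3]
tool_rot: [1.321, 1.135, -1.319]
contact_force: [-0.0, 0.4, -3.9]
gripper_width: 0.589
```

Run:
```python
from h import *
from rig import r,optics
c=optics.calibration('wrist');p,d=optics.snapshot('wrist');np.savez('w2.npz',p=p,d=d,**c)
s=r.state();print(s['t'],s['ee_pos'],s['contact_force'],s['gripper_width']*87)
cv2.imwrite('pics/w2.png',p[:,:,::-1])
W=fcloud(c,d);X,Y,Z=np.moveaxis(W,-1,0)
m=(abs(Z-40)<4)&(np.hypot(X-670,Y+151)<60);Q=W[m]
print(m.sum(),Q.mean(0),cv2.minAreaRect(Q[:,:2].astype(np.float32)))
g=m.astype(np.uint8);cs,hi=cv2.findContours(g,cv2.RETR_CCOMP,cv2.CHAIN_APPROX_NONE)
for k,cc in enumerate(cs):
    if len(cc)>20:
        pts=cc[:,0];q=W[pts[:,1],pts[:,0]];q=q[abs(q[:,2]-40)<5]
        print('hole' if hi[0][k][3]>=0 else 'outer',len(cc),pts.mean(0),cv2.fitEllipse(q[:,:2].astype(np.float32)),cv2.minEnclosingCircle(q[:,:2].astype(np.float32)))
```

```text
7.3 [ 669.92190488 -209.17912855  190.42841978] [-0.43909203 -0.26571246 -3.82039669] 51.32077427876653
3224 [ 671.2378094  -152.93011029   40.27030138] ((671.3613891601562, -153.16543579101562), (78.93922424316406, 78.27174377441406), 82.18291473388672)
outer 288 [244.98263889 127.13194444] ((671.2442016601562, -153.2554168701172), (90.58956146240234, 90.9855728149414), 27.641386032104492) ((671.3019409179688, -153.41827392578125), 54.13605499267578)
hole 155 [244.76774194 126.82580645] ((671.46728515625, -153.0923614501953), (57.07536315917969, 57.268192291259766), 29.24730682373047) ((671.04638671875, -152.6971435546875), 29.550813674926758)
```

View pics/w2.png

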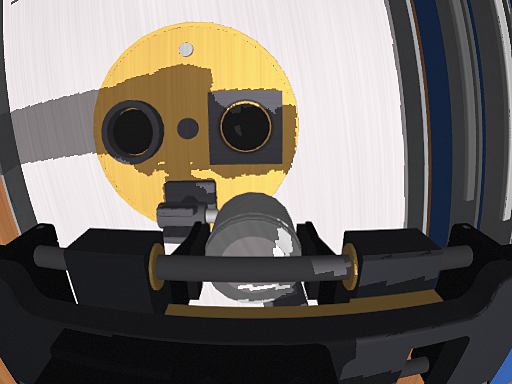

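Wrist view: square nest at (245,127), round nest at (133,130), held tin at (253,245). The hole diameter fits at 57.1 mm, as it should. Next: where the held tin sits relative to the hole, and the pad depth.

Run:
```python
from h import *
f=np.load('w2.npz');W=fcloud(f,f['d']);X,Y,Z=np.moveaxis(W,-1,0)
m=np.zeros(X.shape,bool);m[185:310,200:305]=1
print(np.histogram(Z[m],range(140,236,6)))
P=W[m&(abs(Z-219)<6)];print(len(P),P.mean(0).round(1),np.ptp(P,axis=0).round(1),cv2.minEnclosingCircle(P[:,:2].astype(np.float32)))
q=Z[(np.hypot(X-671.3,Y+153.1)<12)];print('pad z',np.percentile(q,[5,25,50,75,95]).round(1))
q=W[m&(Z>165)&(Z<214)&(np.hypot(X-670,Y+211)<32)]  # side wall circle fit
A=np.c_[2*q[:,:2],np.ones(len(q))];s=np.linalg.lstsq(A,(q[:,:2]**2).sum(1),rcond=None)[0];print('wall fit',s[:2],np.sqrt(s[2]+s[0]**2+s[1]**2),q.min(0),q.max(0))
```

```text
(array([   0,    0,    0,    0,    0,  112,  189,  206,  288,  357,  360,
        343,  616, 4023,   19]), array([140, 146, 152, 158, 164, 170, 176, 182, 188, 194, 200, 206, 212,
       218, 224, 230]))
4503 [ 671.6 -205.5  219.1] [53.6 52.1 10. ] ((670.7614135742188, -208.8944854736328), 28.39325523376465)
pad z [25.5 26.2 26.8 27.2 27.9]
wall fit [ 669.92157478 -215.23956306] 29.22155085608276 [ 642.24157892 -212.15673381  170.8084701 ] [ 701.29625197 -184.92320661  213.98112341]
```

Run:
```python
from h import *
f=np.load('w2.npz');W=fcloud(f,f['d']);X,Y,Z=np.moveaxis(W,-1,0)
m=np.zeros(X.shape,bool);m[185:310,200:305]=1
for lo in (217,218):
    P=W[m&(Z>lo)&(Z<222)][:,:2]
    # extremes: y max side and x extent per y
    for y0 in range(-225,-176,6):
        s=P[abs(P[:,1]-y0)<1];print(lo,y0,len(s),(s[:,0].min().round(1),s[:,0].max().round(1)) if len(s) else '',end=' ; ')
    print()
    h=cv2.convexHull(P.astype(np.float32))[:,0];h=h[h[:,1]>-208]
    A=np.c_[2*h,np.ones(len(h))];s=np.linalg.lstsq(A,(h**2).sum(1),rcond=None)[0];print('fit',s[:2],np.sqrt(s[2]+s[0]**2+s[1]**2))
print(np.percentile(W[m&(Z>218)&(Z<222)][:,1],[0,1,99,100]))
```

```text
217 -225 208 (np.float64(649.1), np.float64(690.9)) ; 217 -219 18 (np.float64(647.1), np.float64(654.1)) ; 217 -213 0  ; 217 -207 122 (np.float64(671.2), np.float64(698.1)) ; 217 -201 332 (np.float64(645.7), np.float64(694.2)) ; 217 -195 304 (np.float64(646.1), np.float64(690.7)) ; 217 -189 188 (np.float64(657.7), np.float64(683.1)) ; 217 -183 0  ; 217 -177 0  ; 
fit [ 670.05945335 -215.96596639] 29.99208412652169
218 -225 207 (np.float64(649.1), np.float64(690.9)) ; 218 -219 18 (np.float64(647.1), np.float64(654.1)) ; 218 -213 0  ; 218 -207 119 (np.float64(671.2), np.float64(695.8)) ; 218 -201 328 (np.float64(645.7), np.float64(694.2)) ; 218 -195 299 (np.float64(646.1), np.float64(690.7)) ; 218 -189 180 (np.float64(657.7), np.float64(683.0)) ; 218 -183 0  ; 218 -177 0  ; 
fit [ 669.76358549 -215.2647414 ] 29.376091282144536
[-236.98469968 -235.04767157 -186.7924747  -185.81269363]
```

>>> move_arm(increments=[[[0,-0.008,-0.06,0,0,0,1],[0,-0.016,-0.1155,0,0,0,1],[0.08,-0.016,-0.1155,0,0,0,1],[0.16,-0.016,-0.1155,0,0,0,1],[0.22,-0.016,-0.1155,0,0,0,1],[0.236,-0.016,-0.1155,0,0,0,1],[0.236,-0.016,-0.1155,0,0,0,1],[0.236,-0.016,-0.1155,0,0,0,1]]])

```text
t: 8.1
ee_pos: [672.4, -153.3, 74.2]
tool_rot: [1.324, 1.129, -1.319]
contact_force: [-0.0, 0.0, -3.6]
gripper_width: 0.588
```

Run:
```python
from h import *
from rig import r,optics
F=[]
for n in ('scene','scene','side','side'):
    p,d=optics.snapshot(n);s=r.state();F.append(s['contact_force'])
    cv2.imwrite(f'pics/{n}2.png',p[:,:,::-1])
print(s['t'],s['ee_pos'],s['tool_rot'],np.mean(F,0),s['gripper_width']*87)
a=cv2.imread('pics/scene2.png')[110:230,110:310];b=cv2.imread('pics/side2.png')[90:210,170:330]
cv2.imwrite('pics/both2.png',np.hstack([cv2.resize(a,(440,264)),cv2.resize(b,(352,264))]))
```

```text
8.3 [ 671.89346874 -154.10861089   74.04409953] [ 1.32416372  1.12879735 -1.32069764] [ 0.23958421 -0.40841132 -3.5626137 ] 51.680347384052446
```

View pics/both2.png

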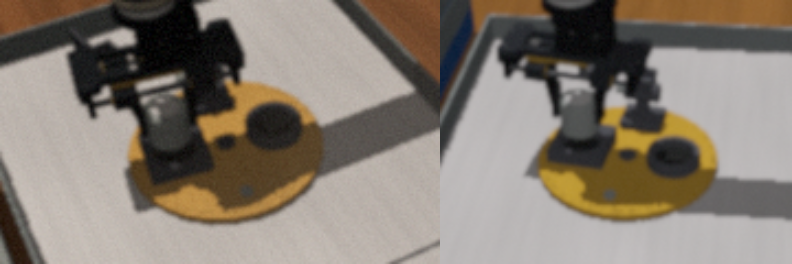

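Both views show the tin above the square nest, but the measured TCP is about 3 mm short in y. I'll correct this, let the arm settle just above the rim, and check.

>>> move_arm(increments=[[[0.01,-0.0026,-0.006,0,0,0,1],[0.016,-0.0026,-0.006,0,0,0,1],[0.016,-0.0026,-0.006,0,0,0,1],[0.016,-0.0026,-0.006,0,0,0,1],[0.016,-0.0026,-0.006,0,0,0,1],[0.016,-0.0026,-0.006,0,0,0,1]]])

```text
t: 8.9
ee_pos: [670.1, -150.9, 64.1]
tool_rot: [1.323, 1.131, -1.323]
contact_force: [0.3, -0.2, -4.4]
gripper_width: 0.591
```

Run:
```python
from h import *
from rig import r,optics
E=[]
for i in range(3):
    c=optics.calibration('wrist');p,d=optics.snapshot('wrist');s=r.state();E.append(s['ee_pos'])
print(s['t'],np.round(E,2),s['contact_force'])
W=fcloud(c,d);X,Y,Z=np.moveaxis(W,-1,0);g=np.zeros(X.shape,bool);g[:,180:330]=1
zl=s['ee_pos'][2]+28.8
P=W[g&(abs(Z-zl)<2)&(np.hypot(X-671,Y+153)<40)];print('tin',len(P),P.min(0).round(1),P.max(0).round(1),P.mean(0))
Q=W[(abs(Z-40)<3)&(np.hypot(X-671,Y+153)<58)];print('rim',len(Q),cv2.minAreaRect(Q[:,:2].astype(np.float32)))
cv2.imwrite('pics/w3.png',p[:,:,::-1])
```

```text
9.05 [[ 670.02 -150.96   64.15]
 [ 670.02 -150.94   64.18]
 [ 669.98 -150.92   64.13]] [-0.1941493  -0.79970321 -4.38796998]
tin 4194 [ 637.2 -179.1   90.9] [ 708.8 -127.9   94.9] [ 671.61865773 -148.53875786   93.31577833]
rim 3958 ((673.8645629882812, -135.98904418945312), (43.466148376464844, 78.54985809326172), 81.92729187011719)
```

Tin and rim agree to within 1 mm. I'll nudge 1 mm along the jaw axis and go down into the hole, watching the force.

>>> move_arm(increments=[[[0,0.002,0,0,0,0,1],[0,0.002,0,0,0,0,1],[0.006,0.002,0,0,0,0,1],[0.012,0.002,0,0,0,0,1],[0.016,0.002,0,0,0,0,1],[0.016,0.002,0,0,0,0,1]]])

```text
t: 9.65
ee_pos: [670.5, -151.0, 55.4]
tool_rot: [1.322, 1.132, -1.324]
contact_force: [-0.2, -0.1, -4.3]
gripper_width: 0.592
```

>>> move_arm(increments=[[[0.004,0,0,0,0,0,1],[0.008,0,0,0,0,0,1],[0.012,0,0,0,0,0,1],[0.012,0,0,0,0,0,1]]])

```text
t: 10.05
ee_pos: [670.6, -151.0, 49.6]
tool_rot: [1.323, 1.132, -1.323]
contact_force: [-0.0, 0.3, -4.4]
gripper_width: 0.588
```

>>> move_arm(increments=[[[0.002,0,0,0,0,0,1],[0.004,0,0,0,0,0,1],[0.004,0,0,0,0,0,1],[0.004,0,0,0,0,0,1]]])

```text
t: 10.45
ee_pos: [670.9, -151.1, 48.1]
tool_rot: [1.323, 1.131, -1.323]
contact_force: [-0.3, 1.0, -4.2]
gripper_width: 0.589
```

>>> move_arm(increments=[[[0.002,0,0,0,0,0,1],[0.003,0,0,0,0,0,1],[0.003,0,0,0,0,0,1],[0.003,0,0,0,0,0,1]]])

```text
t: 10.85
ee_pos: [671.1, -151.1, 47.0]
tool_rot: [1.323, 1.131, -1.323]
contact_force: [-1.3, -0.5, -0.8]
gripper_width: 0.589
```

>>> move_arm(increments=[[[0.002,0,0,0,0,0,1],[0.002,0,0,0,0,0,1],[0.002,0,0,0,0,0,1]]])

```text
t: 11.15
ee_pos: [671.1, -151.0, 46.1]
tool_rot: [1.323, 1.131, -1.323]
contact_force: [-1.9, 0.5, 2.6]
gripper_width: 0.589
```

```bash
cat > f.py <<'E'
from rig import r,optics
import numpy as np
F=[]
for i in range(5): optics.snapshot('side');s=r.state();F.append(s['contact_force'])
print(s['t'],s['ee_pos'],np.mean(F,0).round(2),s['gripper_width']*87)
E
python3 f.py
```

```text
11.4 [ 671.14271486 -151.03591601   45.93941101] [-1.63  0.36  3.59] 51.13381495019709
```

>>> move_arm(increments=[[[0.001,0,0,0,0,0,1],[0.0022,0,0,0,0,0,1],[0.0022,0,0,0,0,0,1],[0.0022,0,0,0,0,0,1]]])

```text
t: 11.8
ee_pos: [671.2, -151.0, 45.3]
tool_rot: [1.323, 1.131, -1.323]
contact_force: [-4.1, 0.8, 6.7]
gripper_width: 0.587
```

```bash
python3 f.py
```

```text
12.05 [ 671.17046008 -151.03901395   45.27982794] [-2.47  0.04  6.35] 51.73173578202954
```

>>> move_arm(increments=[[[0.0014,0,0,0,0,0,1],[0.0014,0,0,0,0,0,1],[0.0014,0,0,0,0,0,1],[0.0014,0,0,0,0,0,1],[0.0014,0,0,0,0,0,1],[0.0014,0,0,0,0,0,1],[0.0014,0,0,0,0,0,1],[0.0014,0,0,0,0,0,1]]])

```text
t: 12.85
ee_pos: [671.2, -151.1, 44.9]
tool_rot: [1.323, 1.131, -1.323]
contact_force: [-3.4, -0.1, 8.3]
gripper_width: 0.588
```

```bash
python3 f.py;python3 f.py
```

```text
13.1 [ 671.18256275 -151.02298436   44.95365726] [-3.31  0.08  8.27] 51.46527327905146
13.35 [ 671.19689478 -150.99890212   44.94311429] [-3.56 -0.03  8.33] 51.44832620126215
```

The hold so far was about 8.3 N net at the wrist, roughly 12.4 N on the pad with the tin's weight included. I'll press slightly more so the push itself is also near 11 N, and hold for another second.

>>> move_arm(increments=[[[0.0012,0,0,0,0,0,1],[0.0012,0,0,0,0,0,1],[0.0012,0,0,0,0,0,1],[0.0012,0,0,0,0,0,1],[0.0012,0,0,0,0,0,1],[0.0012,0,0,0,0,0,1],[0.0012,0,0,0,0,0,1],[0.0012,0,0,0,0,0,1]]])

```text
t: 14.15
ee_pos: [671.2, -151.0, 44.6]
tool_rot: [1.323, 1.131, -1.323]
contact_force: [-4.1, 0.0, 9.5]
gripper_width: 0.59
```

```bash
python3 f.py;python3 f.py
```

```text
14.4 [ 671.19728284 -151.00431025   44.62025748] [-3.96  0.4  10.15] 51.221214941441296
14.65 [ 671.17910993 -150.98234754   44.61713876] [-3.97  0.28  9.66] 51.04316169231282
```

>>> move_arm(increments=[[[-0.003,0,0,0,0,0,1],[-0.005,0,0,0,0,0,1],[-0.005,0,0,0,0,0,1],[-0.005,0,0,0,0,0,0.8],[-0.005,0,0,0,0,0,0.6],[-0.005,0,0,0,0,0,0.4],[-0.005,0,0,0,0,0,0.2],[-0.005,0,0,0,0,0,0]]])

```text
t: 15.45
ee_pos: [670.7, -151.1, 44.9]
tool_rot: [1.323, 1.132, -1.323]
contact_force: [-0.1, -0.2, -1.2]
gripper_width: 0.703
```

>>> move_arm(increments=[[[-0.005,0,0,0,0,0,0],[-0.005,0,0,0,0,0,0],[-0.005,0,0,0,0,0,0]]])

```text
t: 15.75
ee_pos: [671.0, -151.0, 48.1]
tool_rot: [1.323, 1.131, -1.323]
contact_force: [0.4, -1.1, 0.3]
gripper_width: 0.954
```

Released. Next I retreat straight up and then away so the cameras can see the nest.

>>> move_arm(increments=[[[-0.02,0,0,0,0,0,0],[-0.06,0,0,0,0,0,0],[-0.14,0,0,0,0,0,0],[-0.22,0,0,0,0,0,0],[-0.3,0,0,0,0,0,0],[-0.3,0,0,0,0,0,0],[-0.3,0,0.08,0,0,0,0],[-0.3,0,0.12,0,0,0,0]]])

```text
t: 16.55
ee_pos: [661.0, -213.4, 198.8]
tool_rot: [1.322, 1.128, -1.325]
contact_force: [0.2, -1.2, -0.5]
gripper_width: 1.005
```

>>> move_arm(increments=[[[0,0,0,0,0,0,0],[0,0,0,0,0,0,0],[0,0,0,0,0,0,0]]])

```text
t: 16.85
ee_pos: [661.9, -208.3, 198.2]
tool_rot: [1.322, 1.134, -1.321]
contact_force: [-1.2, 0.4, -0.2]
gripper_width: 1.002
```

Run:
```python
from h import *
from rig import r,optics
c=optics.calibration('wrist');p,d=optics.snapshot('wrist');s=r.state();print(s['t'],s['ee_pos'],s['contact_force'])
W=fcloud(c,d);X,Y,Z=np.moveaxis(W,-1,0)
m=(np.hypot(X-671,Y+153)<40)&(Z>66)&(Z<90);P=W[m];q=P[P[:,2]>np.median(P[:,2])-2];print('lid',len(q),q.mean(0),q[:,2].std(),cv2.minEnclosingCircle(q[:,:2].astype(np.float32)))
A=np.c_[q[:,:2],np.ones(len(q))];print('tilt',np.linalg.lstsq(A,q[:,2],rcond=None)[0][:2])
b,_=optics.snapshot('side')
cv2.imwrite('pics/end.png',np.hstack([cv2.resize(x[:,:,::-1],(400,300)) for x in (p,b)]))
```

```text
16.9 [ 661.95561824 -208.11863178  198.26787877] [-0.00471731 -0.22658427 -0.04312958]
lid 2164 [ 672.25493986 -153.09442028   76.1252351 ] 0.7644602889019422 ((672.2320556640625, -153.45022583007812), 25.677000045776367)
tilt [0.00284347 0.00179272]
```

View pics/end.png

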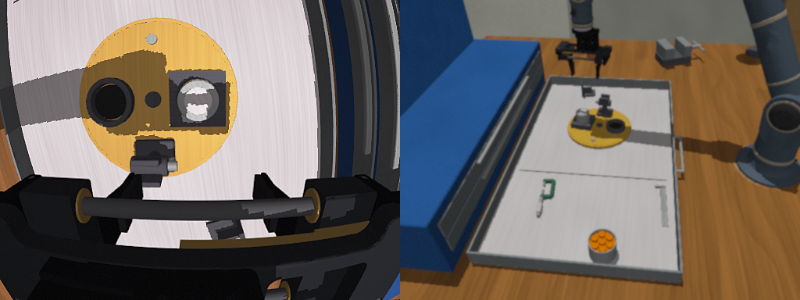

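The tin stands level in the square nest: the lid is at (672,-153) and z = 76, with tilt under 0.2°. It is at (197,100) in the left picture. The other items look unmoved.

```bash
python3 -c "
from rig import order;print(order.finish_job())"
```

```text
the job is handed in; nothing more can be done
None
```

The tin is full, so it now stands in the square nest, and the job is handed in at about 17 s on the robot's clock.

- **Weighing:** I lifted it about 8 mm and held it there for over a second. The load was about 4.1 N, roughly 420 g.
- **Pressing:** I pressed in two steps, because "about 11 N" could mean the pad load or the push itself. The first hold was about 8.3 N net at the wrist, which is about 12.4 N on the pad with the tin's weight. The second was about 10 N net, about 14 N on the pad. Each lasted over a second, and no reading came near 25 N.
- **Release:** I eased off the spring before opening the gripper, then backed away clear of everything.

**Last checks:**
- The lid is centred within about 1 mm of the hole.
- The lid height puts the foot about 14 mm below the rim, on the pad. The tilt is under 0.2°.
- The other items look unmoved in the final pictures; I judged that by eye and did not measure it.
- A sideways force of about 4 N showed while pressing, probably light contact with the nest wall. It disappeared on release.

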